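Beaker onto the drying peg, maker's stamp held ready over its foot

ROBOT

A 7-joint arm with a two-finger parallel gripper is mounted at the origin on the work surface. World frame = base frame: x ahead of the robot, y to its left, z up, the work surface at z = 0. Lengths are in m, angles in rad, forces in N, time in s.
With the tool pointing down it reaches from about 0.425 to 0.925 m from the base axis. Payload 6.8 kg.
Tool frame: the origin (TCP) lies at the very end of the fingers, on their centre line; the grasp point (between the pads) lies 19 mm behind it; z points along the fingers, y is the line along which they close (so a half turn about z gives the same grasp; the last joint's range is limited). The gripper opens to 85 mm and grips with 20 to 120 N. Pads are 22 mm wide; open, the fingers measure 114 mm over their backs; the gripper's body (76 mm by 85 mm) begins 54 mm behind the grasp point. The pads swing forward as they close: fully open they stand 13 mm farther back than shut.
Start: joints at [1.157, 0.477, 0.022, 1.555, -0.011, 1.109, -0.083], TCP at [0.203, -0.644, 0.231] pointing down, gripper open.
Joint ranges: [-2.96, 2.96], [-0.34, 2.1], [-1.41, 1.46], [0.24, 2.44], [-1.37, 4.51], [0.17, 1.92], [-2.96, 2.96]. Speed limits (rad/s): [2.39, 2.39, 3.14, 3.14, 3.14, 3.14, 3.14].

INTERFACE

Orientations are given as a rotation vector (axis times angle).
In Python, from bench import get_obs, grab_frame, hand_in gives the robot as it stands.
- The arm moves only by the tool drive_tool, never from a script. Its argument "rows" is a list of rows, each an object with "offset": the shift along the tool's x, y, z as a fraction of full scale, a list of three; "rotation": the turn, a rotation vector about the tool's x, y, z as a fraction of full scale, a list of three; "claw": the opening, from 0 (shut) to 1 (fully open). In form: [{"offset": [tx, ty, tz], "rotation": [wx, wy, wz], "claw": claw}, ...]. A call has 1 to 20 rows; each row is the pose to reach, as a shift and turn from the pose commanded when the call began, along the tool's axes at that moment; what a row does not reach only later rows make up. Full scale, the value 1, is 0.15 m for a shift and 2 rad for a turn. A row lasts 1/12 s, in which the tool goes at most 41.7 mm and 7.16 degrees, less where a joint would pass 70% of its speed; a pose out of reach is approached as far as the arm can. A call with a number of a shift or a turn outside -1 to 1 is refused whole. A call with a gripper value outside its range is refused whole. The fingers move at their own pace and stop on an object; "force" is the grip in N (left out, the last holds). Time passes only in rows, so rows that repeat a pose let the fingers close. It gives the time, the measured TCP pose, the force, the opening and the grip force at its end, in the units of the state.
- get_obs(): the state, without advancing time (a new reading comes with each control period).
- grab_frame(name): name is "scene" or "side" or "wrist"; returns a dict with "frame" (420x560x3 uint8, red, green, blue), "z_map" (420x560 float32, m along the optical axis (not along the pixel's ray), 0 where there is no reading), "vfov" (degrees; the focal length in pixels is half the picture's height over the tangent of half this angle, whatever the lens; pixels are square), "cx", "cy" (the principal point, pixels), "R" (3x3) and "t" (3): a world point X has camera coordinates R X + t. Camera axes: x right, y down, z forward; pixel columns grow to the right and rows downward; lengths in m; the calibration is good to about 2 mm. A picture is of the moment at which its call begins.
- hand_in(): hands the job in; it is judged then, once.
The state is a dict: "clock": time; "joints": joint angles; "qvel": joint speeds; "tau": joint torques, N m; "tcp_pos": TCP position; "orientation": TCP orientation; "contact_force": force on the tool from outside, world axes, zero at the start; "moment": the same for the moment, N m; "grip_width": finger opening in m; "gripper_force": force on a finger pad.
Only numpy, scipy, OpenCV 4.12 (cv2) and the standard library are available. Lean on these libraries where they do the work, as an engineer would, in place of code of your own. Each camera call takes 0.05 s, during which the arm holds its last target. There are 200 camera calls.

TASK

Get the rinsed beaker ready for its maker's mark: take it off the draining rest and stand it upside down over the drying peg, rim resting on the peg's base, setting it down rather than dropping it, and let go of it. Then draw the thick-handled stamp out of its slanted socket, turn it upright with its brass face down, and finish while still holding it still and raised about five centimetres above the middle of the beaker's upturned foot, without touching the beaker. Leave the slim-handled tool in its socket and the other things on the table where they are.

Things in the scene. Friction and masses are not known exactly. Their poses are not given: they have to be found in the camera images.
- beaker: Beige fired-clay beaker: straight round tube, outside diameter 56 mm, 100 mm long, wall 4 mm, closed by a 5 mm floor at its foot; 110 to 230 g. Origin: centre of the foot's outside; z runs from foot to open mouth. Starts lying on the rest, mouth towards the robot and tipped 20 deg below level, axis 53 to 87 mm above the table. Stood over the peg, z points down, origin 118 mm above the table.
- rest: Fixed wooden draining rest 125 x 50 mm: two 12 mm dowels, 36 mm apart, sloping 20 deg down towards its -x, with a low stop bar across the mouth end. Narrower than the beaker, so fingers pass on both sides of it. Origin on the table under its middle, z up; the lying beaker's middle is 70 mm above it.
- peg: Fixed drying peg: round wooden base 110 mm across and 18 mm thick with one upright 22 mm dowel in its middle. Origin at the centre of the base's underside on the table, z up. Lies between the rest and the socket block.
- peg_tip (a point): Top of the drying peg's dowel, on its axis, 93 mm above the table (75 mm above the base).
- holder: Fixed dark wooden block 165 mm wide with two sockets, 90 mm apart along its y, both leaning 45 deg: what stands in them slopes up and towards the block's -x, which faces the robot's left (+y) within about 20 deg. Mouths 72 mm above the table; sockets 18 mm square, 45 mm deep. Origin on the table under its middle.
- stamp: Maker's stamp, 115 mm long, 100 to 160 g: round brass stem 16 mm thick, 60 mm long, its flat end the stamping face, then a thick round pale wooden handle 26 mm thick, 55 mm long. Origin: centre of the face; z runs to the handle end. Starts face down in one of the two sockets, 45 mm inside and 70 mm outside; slides out along its own axis, 2 mm play.
- slim: The slim-handled tool in the other socket, to be left there: the same brass stem but a handle only 12 mm thick and 110 mm long, 170 mm in all. Origin at the lower stem end, z axis along it to the handle end.
- dish: Bystander: small white bowl, 70 mm across, 28 mm high, nearest the robot. Origin under its centre.
- jar: Bystander: small clear jar with black cap, 42 mm across, 50 mm high. Origin under its centre.
- tile: Bystander: flat beige test tile, 50 x 36 x 10 mm. Origin under its centre.
- bowl: Bystander: beige bowl, 120 mm across, 55 mm high, beyond the work. Origin under its centre.
- plate: Bystander: white plate, 150 mm across, 18 mm high, beyond the work. Origin under its centre.
- cup: Bystander: beige open cup standing upright, 76 mm across, 85 mm high, beyond the work. Origin under its centre.
Mind the look-alikes: they are no part of the job. What is shaped like the beaker but blue, green or pink is not meant.

How it is judged:
By the outcome, as a careful person would: the job done as asked, in the order asked, and still so for the second after the job is handed in, while the arm keeps its last pose, push and grip.
It also fails if it takes over 64 s, if anything falls off the work surface, if the arm or the gripper's body presses on something with over 40 N, if the wrist force passes 120 N, or if a joint passes its speed limit or range.

## Working session

There is one attempt and no reset: what is moved stays moved. The work goes in short steps, Python scripts to look and compute and a tool call to move; the robot and the scene stay as the last step left them, time stands still between calls to the robot, and variables do not carry over. Pictures are saved under pics/ and viewed, at most 10 in all, crops included, and the job is handed in when it is done.

Besides the shell and the picture viewer there is one more tool, called after "Call:" in YAML: its name, and indented under it one key for each argument. drive_tool: Moves the arm, as the interface text tells. Its arguments: {"type":"object","properties":{"rows":{"type":"array","items":{"type":"object","properties":{"offset":{"type":"array","items":{"type":"number"}},"rotation":{"type":"array","items":{"type":"number"}},"claw":{"type":"number"}}}},"force":{"type":"number"}},"required":["rows"]}

```bash
mkdir -p pics; ls; cat > h.py <<'E'
import numpy as np, cv2
from bench import *
from scipy.spatial.transform import Rotation as Ro
def snap(n):
    f=grab_frame(n); np.savez('pics/%s.npz'%n,**f); return f
def load(n): return dict(np.load('pics/%s.npz'%n))
def cloud(f):
    H,W=f['z_map'].shape; F=H/2/np.tan(np.radians(f['vfov'])/2)
    v,u=np.mgrid[:H,:W]; z=f['z_map']
    P=np.stack([(u-f['cx'])/F*z,(v-f['cy'])/F*z,z],-1)
    return (P-f['t'])@f['R']
E
python3 - <<'E'
from h import *
print(get_obs())
ims=[]
for n in ('scene','side'):
    f=snap(n); print(n,f['vfov'],-f['R'].T@f['t'],f['R'][2]); cv2.imwrite('pics/%s0.png'%n,cv2.resize(f['frame'][:,:,::-1],(784,588)))
E
```

```text
pics
{'clock': 0.0, 'joints': array([ 1.15688384,  0.47774503,  0.02232146,  1.55644801, -0.0114743 ,
        1.10931019, -0.08313143]), 'qvel': array([-0.00054442, -0.00099122,  0.00019805, -0.00046921,  0.00043511,
        0.00027904,  0.00159873]), 'tau': array([ 5.14576386e-04, -5.96445072e+01,  1.60792798e+00, -2.81198877e+01,
        1.24654241e-02,  9.37950157e-03,  1.05712346e-07]), 'tcp_pos': array([ 0.20303254, -0.64312128,  0.23036375]), 'orientation': array([-3.10322059e+00, -4.78263169e-01,  6.50516378e-04]), 'contact_force': array([-0.15626764,  0.06887057, -0.68187154]), 'moment': array([-0.02292968, -0.01582415,  0.01126407]), 'gripper_force': 0.0, 'grip_width': 0.08540600199093794}
scene 44.333408356019596 [ 1.47652048 -0.04279113  0.66799564] [-0.8395652   0.08523597 -0.53653062]
side 53.76096068755955 [ 0.53717039 -0.64049792  0.53075602] [ 0.05216649  0.84527921 -0.53177224]
```

View pics/scene0.png

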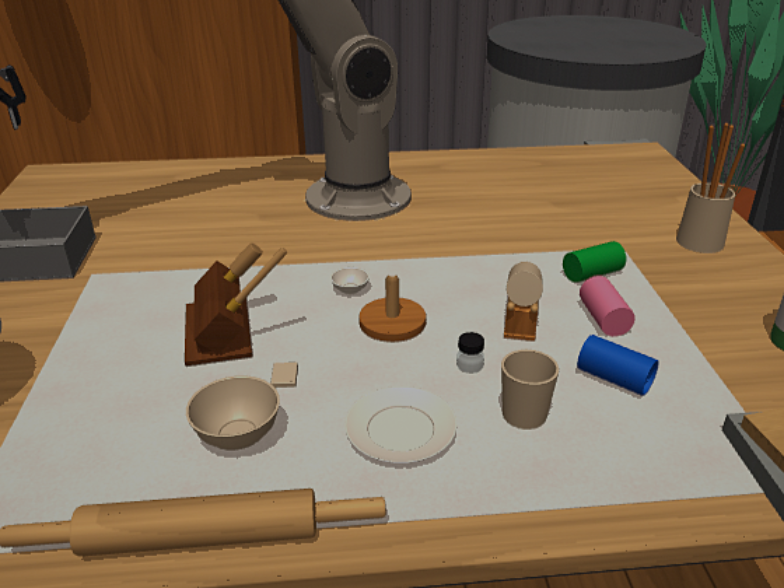

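View pics/side0.png

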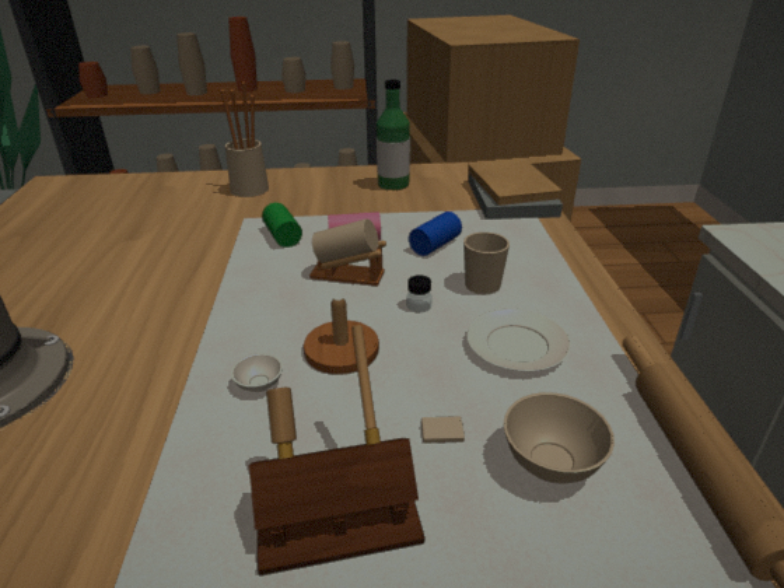

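Scene view: holder left with the thick handle at about (245,262) and the slim one at (262,275); peg dowel at (392,285), beaker foot at (524,285). Side view: beaker at (345,243), peg top at (339,303), stamp handle at (282,415), slim tool at (365,385).

```bash
cat > m.py <<'E'
from h import *
from scipy.optimize import least_squares
def box(n,b):
    f=load(n); P=cloud(f); x0,y0,x1,y1=[int(round(v/1.4)) for v in b]
    Q=P[y0:y1,x0:x1].reshape(-1,3); C=f['frame'][y0:y1,x0:x1].reshape(-1,3).astype(int)
    return Q,C
def cyl(P,r,p0,d0):
    d0=np.array(d0,float)/np.linalg.norm(d0); i=np.argmax(abs(d0)); o=[k for k in range(3) if k!=i]
    def un(x):
        p=np.array(p0,float); d=d0/d0[i]; p[o]+=x[:2]; d=d.copy(); d[o]+=x[2:]; return p,d/np.linalg.norm(d)
    fun=lambda x:(lambda p,d:np.linalg.norm(np.cross(P-p,d),axis=1)-r)(*un(x))
    s=least_squares(fun,[0]*4,loss='soft_l1',f_scale=.0015)
    p,d=un(s.x); t=(P-p)@d; e=fun(s.x); k=abs(e)<.004
    return p,d,np.percentile(t[k],[0.5,2,98,99.5]),np.median(abs(e)),k.sum()
if __name__=='__main__':
    for n,b in (('side',(312,220,380,268)),('scene',(505,262,545,306)),('side',(268,388,298,440)),('scene',(228,242,262,270)),('side',(330,297,349,342)),('scene',(384,274,400,316)),('side',(300,320,380,372)),('scene',(358,295,428,340))):
        Q,C=box(n,b); k=(Q[:,2]>.012)&(Q[:,2]<.3)
        print(n,b,k.sum(),np.round(np.median(Q[k],0),4),np.round(Q[k].min(0),3),np.round(Q[k].max(0),3))
E
python3 m.py
```

```text
side (312, 220, 380, 268) 1429 [0.5132 0.227  0.0707] [0.454 0.203 0.014] [0.572 0.37  0.112]
scene (505, 262, 545, 306) 713 [0.5526 0.239  0.0869] [0.456 0.209 0.013] [0.578 0.284 0.113]
side (268, 388, 298, 440) 661 [ 0.4485 -0.2028  0.1083] [ 0.434 -0.223  0.084] [ 0.462 -0.178  0.128]
scene (228, 242, 262, 270) 256 [ 0.4562 -0.1897  0.1085] [ 0.421 -0.227  0.07 ] [ 0.465 -0.168  0.128]
side (330, 297, 349, 342) 360 [0.5016 0.0255 0.0565] [0.486 0.02  0.016] [0.512 0.083 0.093]
scene (384, 274, 400, 316) 311 [0.5101 0.0356 0.0535] [0.453 0.023 0.015] [0.517 0.053 0.093]
side (300, 320, 380, 372) 1532 [0.5036 0.0169 0.0176] [ 0.447 -0.167  0.012] [0.556 0.084 0.163]
scene (358, 295, 428, 340) 1080 [0.5123 0.0343 0.0173] [ 0.449 -0.018  0.012] [0.56 0.09 0.06]
```

```bash
cat > fit.py <<'E'
from m import *
np.set_printoptions(precision=4,suppress=True)
def g(lst,lo,hi):
    Q=np.vstack([box(n,b)[0] for n,b in lst]); return Q[np.all((Q>lo)&(Q<hi),1)]
B=g([('side',(312,220,380,268)),('scene',(505,262,545,306))],(.44,.2,.045),(.6,.28,.12))
# foot excluded roughly by soft loss
c=np.array([.513,.24,.07])
d=np.array([.94,0.05,.34])
print('beaker',cyl(B,.028,c,d))
for l in ([('side',(265,385,300,442))],[('scene',(228,240,264,272))],[('side',(265,385,300,442)),('scene',(228,240,264,272))]):
    S=g(l,(.42,-.24,.088),(.48,-.16,.135)); print('stamp',cyl(S,.013,(.449,-.2,.105),(0,1,1)))
S=g([('side',(350,324,382,440)),('scene',(228,248,290,300))],(.47,-.24,.1),(.62,-.1,.2)); print('slim',cyl(S,.006,np.median(S,0),(0,1,1)))
for l in ([('side',(328,297,351,342))],[('scene',(382,274,402,316))]):
    S=g(l,(.47,.01,.025),(.53,.06,.088)); print('peg',cyl(S,.011,(.501,.034,.05),(0,0,1)))
E
python3 fit.py
```

```text
beaker (array([0.513 , 0.2452, 0.0694]), array([ 0.9033, -0.2812,  0.3241]), array([-0.0519, -0.0502,  0.0499,  0.0566]), np.float64(0.001971585543745177), np.int64(1251))
stamp (array([ 0.4474, -0.2   ,  0.0972]), array([-0.1013,  0.7034,  0.7035]), array([-0.0214, -0.0203,  0.0307,  0.0315]), np.float64(0.0005537605151199991), np.int64(686))
stamp (array([ 0.448 , -0.2   ,  0.0936]), array([-0.1215,  0.695 ,  0.7087]), array([-0.0162, -0.0133,  0.0364,  0.0369]), np.float64(0.001241856658930291), np.int64(237))
stamp (array([ 0.4474, -0.2   ,  0.0969]), array([-0.1018,  0.7071,  0.6998]), array([-0.0212, -0.0198,  0.0325,  0.0343]), np.float64(0.0007574838518767503), np.int64(920))
slim (array([ 0.5327, -0.1589,  0.1261]), array([-0.0955,  0.7024,  0.7053]), array([-0.042 , -0.0395,  0.0458,  0.0481]), np.float64(0.0007269597840951535), np.int64(690))
peg (array([0.5014, 0.0338, 0.05  ]), array([0.0025, 0.0197, 0.9998]), array([-0.024 , -0.0228,  0.0371,  0.0377]), np.float64(0.0005733415927628143), np.int64(297))
peg (array([0.5018, 0.0366, 0.05  ]), array([-0.0147,  0.0136,  0.9998]), array([-0.0249, -0.0239,  0.0372,  0.0376]), np.float64(0.0010291035548090875), np.int64(235))
```

Call:
drive_tool:
  rows:
    - {"offset":[0.5,-0.48,-0.67],"rotation":[0,0,0],"claw":1}
    - {"offset":[0.5,-0.48,-0.67],"rotation":[0,0,0],"claw":1}
    - {"offset":[0.5,-0.48,-0.67],"rotation":[0,0,0],"claw":1}
    - {"offset":[1,-0.95,-0.67],"rotation":[0,0,0],"claw":1}
    - {"offset":[1,-0.95,-0.67],"rotation":[0,0,0],"claw":1}
    - {"offset":[1,-0.95,-0.67],"rotation":[0,0,0],"claw":1}
    - {"offset":[1,-0.95,-0.67],"rotation":[0,0,0],"claw":1}

```text
clock: 0.68
tcp_pos: [0.3088, -0.4562, 0.3329]
orientation: [-3.101, -0.494, -0.005]
contact_force: [1.0, 0.1, -0.5]
grip_width: 0.0854
gripper_force: 0.0
```

Call:
drive_tool:
  rows:
    - {"offset":[1,-0.95,0],"rotation":[0,0,0],"claw":1}
    - {"offset":[1,-0.95,0],"rotation":[0,0,0],"claw":1}
    - {"offset":[1,-0.95,0],"rotation":[0,0,0],"claw":1}
    - {"offset":[1,-0.95,0],"rotation":[0,0,0],"claw":1}
    - {"offset":[1,-0.95,0],"rotation":[0,0,0],"claw":1}
    - {"offset":[1,-0.95,0],"rotation":[0,0,0],"claw":1}
    - {"offset":[1,-0.95,0],"rotation":[0,0,0],"claw":1}

```text
clock: 1.27
tcp_pos: [0.4045, -0.2795, 0.3317]
orientation: [-3.103, -0.487, 0.0]
contact_force: [-0.4, -1.0, 0.1]
grip_width: 0.0854
gripper_force: 0.0
```

Call:
drive_tool:
  rows:
    - {"offset":[1,-0.95,0],"rotation":[0,0,0],"claw":1}
    - {"offset":[1,-0.95,0],"rotation":[0,0,0],"claw":1}
    - {"offset":[1,-0.95,0],"rotation":[0,0,0],"claw":1}
    - {"offset":[1,-0.95,0],"rotation":[0,0,0],"claw":1}
    - {"offset":[1,-0.95,0],"rotation":[0,0,0],"claw":1}
    - {"offset":[1,-0.95,0],"rotation":[0,0,0],"claw":1}
    - {"offset":[1,-0.95,0],"rotation":[0,0,0],"claw":1}

```text
clock: 1.85
tcp_pos: [0.5042, -0.0999, 0.3314]
orientation: [-3.104, -0.483, 0.001]
contact_force: [-0.6, -0.6, -0.8]
grip_width: 0.0852
gripper_force: 0.0
```

```bash
cat >> h.py <<'E'
np.set_printoptions(precision=4,suppress=True)
def frame(z,y):
    z=np.array(z,float);z/=np.linalg.norm(z);y=np.array(y,float);y-=z*(y@z);y/=np.linalg.norm(y)
    return np.stack([np.cross(y,z),y,z],1)
def plan(p,R=None):
    o=get_obs(); R0=Ro.from_rotvec(o['orientation']).as_matrix()
    if R is None: R=R0
    off=R0.T@(np.array(p)-o['tcp_pos'])/.15; rot=Ro.from_matrix(R0.T@R).as_rotvec()/2
    print('off',off,'rot',rot,'rows>=',np.linalg.norm(off)*.15/.0417,np.degrees(np.linalg.norm(rot)*2)/7.16)
def st():
    o=get_obs(); print(o['clock'],'p',o['tcp_pos'],'q',o['joints'],'z',Ro.from_rotvec(o['orientation']).as_matrix()[:,2],'F',o['contact_force'],o['grip_width'],o['gripper_force'])
def tilt(az,dn): a,b=np.radians([az,dn]); return np.array([np.cos(a)*np.cos(b),np.sin(a)*np.cos(b),-np.sin(b)])
def hor(az): a=np.radians(az); return np.array([-np.sin(a),np.cos(a),0])
E
python3 - <<'E'
from h import *
from fit import *
st()
# rehearsal of the placing pose, hover
z=tilt(-75,40)
for s in (1,-1):
    plan(np.array([.5015,.035,.15])+.021*z,frame(z,s*hor(-75)))
# beaker refined: body only
for l in ([('side',(312,220,380,268))],[('scene',(505,262,545,306))]):
    S=g(l,(.44,.19,.06),(.6,.29,.12)); 
    a=np.array([.513,.245,.069]); t=(S-a)@np.array([.903,-.281,.324])
    print(len(S),cyl(S[t<.046],.028,a,d))
    F=S[(t>.046)]
    if len(F)>80: m=np.median(F,0); F=F[np.linalg.norm(F-m,axis=1)<.04]; u,s,v=np.linalg.svd(F-F.mean(0)); print('foot',len(F),F.mean(0),(F.min(0)+F.max(0))/2,v[2],s)
E
```

```text
beaker (array([0.513 , 0.2452, 0.0694]), array([ 0.9033, -0.2812,  0.3241]), array([-0.0519, -0.0502,  0.0499,  0.0566]), np.float64(0.001971585543745177), np.int64(1251))
stamp (array([ 0.4474, -0.2   ,  0.0972]), array([-0.1013,  0.7034,  0.7035]), array([-0.0214, -0.0203,  0.0307,  0.0315]), np.float64(0.0005537605151199991), np.int64(686))
stamp (array([ 0.448 , -0.2   ,  0.0936]), array([-0.1215,  0.695 ,  0.7087]), array([-0.0162, -0.0133,  0.0364,  0.0369]), np.float64(0.001241856658930291), np.int64(237))
stamp (array([ 0.4474, -0.2   ,  0.0969]), array([-0.1018,  0.7071,  0.6998]), array([-0.0212, -0.0198,  0.0325,  0.0343]), np.float64(0.0007574838518767503), np.int64(920))
slim (array([ 0.5327, -0.1589,  0.1261]), array([-0.0955,  0.7024,  0.7053]), array([-0.042 , -0.0395,  0.0458,  0.0481]), np.float64(0.0007269597840951535), np.int64(690))
peg (array([0.5014, 0.0338, 0.05  ]), array([0.0025, 0.0197, 0.9998]), array([-0.024 , -0.0228,  0.0371,  0.0377]), np.float64(0.0005733415927628143), np.int64(297))
peg (array([0.5018, 0.0366, 0.05  ]), array([-0.0147,  0.0136,  0.99
[... 324 characters left out ...]
 -0.7089] rows>= 5.479207901821273 13.69470790716458
off [ 0.2518 -0.7541  1.2993] rot [-0.3508  0.3351  0.7522] rows>= 5.479207901821273 14.324662864627866
918 (array([0.513 , 0.2453, 0.0698]), array([ 0.901 , -0.2717,  0.3382]), array([-0.052 , -0.0501,  0.0451,  0.0458]), np.float64(0.00096921454580913), np.int64(744))
foot 119 [0.5553 0.2254 0.08  ] [0.5549 0.2295 0.0853] [ 0.8947 -0.2274  0.3845] [0.1582 0.1507 0.0186]
702 (array([0.513 , 0.2478, 0.0695]), array([ 0.8947, -0.2982,  0.3326]), array([-0.0503, -0.0471,  0.0464,  0.0467]), np.float64(0.0023812218090801477), np.int64(226))
foot 300 [0.5571 0.2336 0.0845] [0.5606 0.2354 0.0874] [ 0.8955 -0.253   0.3661] [0.2599 0.2386 0.0351]
```

Call:
drive_tool:
  rows:
    - {"offset":[0.13,-0.38,0.2],"rotation":[-0.165,-0.173,-0.354],"claw":1}
    - {"offset":[0.13,-0.38,0.2],"rotation":[-0.165,-0.173,-0.354],"claw":1}
    - {"offset":[0.13,-0.38,0.2],"rotation":[-0.165,-0.173,-0.354],"claw":1}
    - {"offset":[0.13,-0.38,0.2],"rotation":[-0.165,-0.173,-0.354],"claw":1}
    - {"offset":[0.13,-0.38,0.2],"rotation":[-0.165,-0.173,-0.354],"claw":1}
    - {"offset":[0.13,-0.38,0.2],"rotation":[-0.165,-0.173,-0.354],"claw":1}
    - {"offset":[0.13,-0.38,0.2],"rotation":[-0.165,-0.173,-0.354],"claw":1}
    - {"offset":[0.25,-0.75,0.97],"rotation":[-0.331,-0.346,-0.709],"claw":1}
    - {"offset":[0.25,-0.75,0.97],"rotation":[-0.331,-0.346,-0.709],"claw":1}
    - {"offset":[0.25,-0.75,0.97],"rotation":[-0.331,-0.346,-0.709],"claw":1}
    - {"offset":[0.25,-0.75,0.97],"rotation":[-0.331,-0.346,-0.709],"claw":1}
    - {"offset":[0.25,-0.75,0.97],"rotation":[-0.331,-0.346,-0.709],"claw":1}
    - {"offset":[0.25,-0.75,0.97],"rotation":[-0.331,-0.346,-0.709],"claw":1}
    - {"offset":[0.25,-0.75,0.97],"rotation":[-0.331,-0.346,-0.709],"claw":1}
    - {"offset":[0.25,-0.75,0.97],"rotation":[-0.331,-0.346,-0.709],"claw":1}
    - {"offset":[0.25,-0.75,0.97],"rotation":[-0.331,-0.346,-0.709],"claw":1}

```text
clock: 3.18
tcp_pos: [0.5053, 0.016, 0.1859]
orientation: [1.447, 1.871, -0.675]
contact_force: [-0.3, -0.0, 1.1]
grip_width: 0.0851
gripper_force: 0.0
```

```bash
python3 - <<'E'
from h import *
st()
z=tilt(-75,40);plan(np.array([.5015,.035,.2])+.021*z,frame(z,hor(-75)))
z=tilt(162.9,70);d=np.array([.9,-.278,.338]);f=np.array([.513,.246,.0696])+.05*d;g=f-.04*d
print('foot',f,'grasp',g); plan(g+.021*z-.1*z,frame(z,hor(-17.1)))
E
```

```text
3.1833 p [0.5053 0.016  0.1859] q [-0.1698  0.5066 -0.5962  2.041   1.0083  1.4404 -1.0818] z [ 0.1931 -0.7415 -0.6425] F [-0.2702 -0.0152  1.1324] 0.08513100534794703 0.0
off [ 0.0112  0.0079 -0.0194] rot [-0.0027  0.0002 -0.0024] rows>= 0.08539823958161996 0.05781037931782329
foot [0.558  0.2321 0.0865] grasp [0.522  0.2432 0.073 ]
off [ 1.0612  0.6422 -0.8637] rot [-0.1396  0.5548 -0.5211] rows>= 5.43684509927084 12.384605252785372
```

Call:
drive_tool:
  rows:
    - {"offset":[0.5,0.32,-0.45],"rotation":[-0.07,0.277,-0.26],"claw":1}
    - {"offset":[0.5,0.32,-0.45],"rotation":[-0.07,0.277,-0.26],"claw":1}
    - {"offset":[0.5,0.32,-0.45],"rotation":[-0.07,0.277,-0.26],"claw":1}
    - {"offset":[0.5,0.32,-0.45],"rotation":[-0.07,0.277,-0.26],"claw":1}
    - {"offset":[0.5,0.32,-0.45],"rotation":[-0.07,0.277,-0.26],"claw":1}
    - {"offset":[0.5,0.32,-0.45],"rotation":[-0.07,0.277,-0.26],"claw":1}
    - {"offset":[0.5,0.32,-0.45],"rotation":[-0.07,0.277,-0.26],"claw":1}
    - {"offset":[1,0.64,-0.86],"rotation":[-0.14,0.555,-0.521],"claw":1}
    - {"offset":[1,0.64,-0.86],"rotation":[-0.14,0.555,-0.521],"claw":1}
    - {"offset":[1,0.64,-0.86],"rotation":[-0.14,0.555,-0.521],"claw":1}
    - {"offset":[1,0.64,-0.86],"rotation":[-0.14,0.555,-0.521],"claw":1}
    - {"offset":[1,0.64,-0.86],"rotation":[-0.14,0.555,-0.521],"claw":1}
    - {"offset":[1,0.64,-0.86],"rotation":[-0.14,0.555,-0.521],"claw":1}
    - {"offset":[1,0.64,-0.86],"rotation":[-0.14,0.555,-0.521],"claw":1}
    - {"offset":[1,0.64,-0.86],"rotation":[-0.14,0.555,-0.521],"claw":1}

```text
clock: 4.43
tcp_pos: [0.551, 0.2277, 0.153]
orientation: [-0.423, -2.763, -0.075]
contact_force: [-0.4, 0.3, -0.5]
grip_width: 0.0857
gripper_force: 0.0
```

```bash
python3 - <<'E'
from h import *
st()
z=tilt(162.9,70);d=np.array([.9,-.278,.338]);g=np.array([.522,.2432,.073])
plan(g+.021*z-.1*z,frame(z,hor(-17.1)))
plan(g+.021*z,frame(z,hor(-17.1)))
f=snap('wrist'); cv2.imwrite('pics/w1.png',f['frame'][:,:,::-1]); P=cloud(f)
F=210/np.tan(np.radians(f['vfov'])/2); X=f['R']@np.array([.558,.2321,.0865])+f['t']; print('foot px',X[:2]/X[2]*F+[f['cx'],f['cy']])
E
```

```text
4.4333 p [0.551  0.2277 0.153 ] q [ 0.2785  0.8418 -1.0654  1.5596  0.4341  1.342   0.4354] z [-0.3264  0.1024 -0.9397] F [-0.3722  0.2931 -0.4662] 0.08572563612208454 0.0
off [0.0198 0.0415 0.0483] rot [ 0.001  -0.0001 -0.0026] rows>= 0.2397868233151135 0.044495240664978765
off [0.0197 0.0402 0.7149] rot [ 0.001  -0.0001 -0.0026] rows>= 2.576702052576134 0.044495240664978765
foot px [288.981  276.2548]
```

View pics/w1.png

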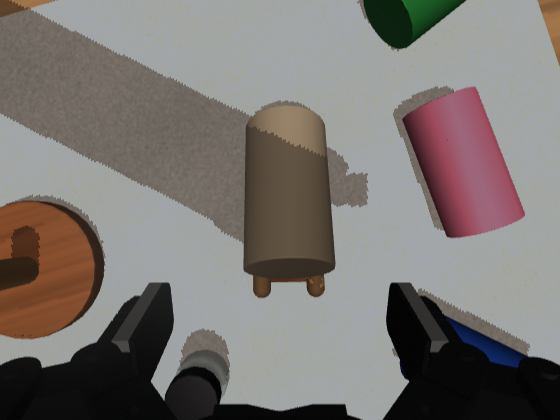

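Wrist view: beaker runs from (286,110) to its foot at (289,268), between the open fingers (about x 170 and 388), with the rest's dowels below it at (262,285) and (316,285); lateral fit agrees.

Call:
drive_tool:
  rows:
    - {"offset":[0.02,0.04,0.04],"rotation":[0,0,-0.003],"claw":1}
    - {"offset":[0.02,0.04,0.2],"rotation":[0,0,-0.003],"claw":1}
    - {"offset":[0.02,0.04,0.36],"rotation":[0,0,-0.003],"claw":1}
    - {"offset":[0.02,0.04,0.5],"rotation":[0,0,-0.003],"claw":1}
    - {"offset":[0.02,0.04,0.62],"rotation":[0,0,-0.003],"claw":1}
    - {"offset":[0.02,0.04,0.715],"rotation":[0,0,-0.003],"claw":1}
    - {"offset":[0.02,0.04,0.715],"rotation":[0,0,-0.003],"claw":1}
    - {"offset":[0.02,0.04,0.715],"rotation":[0,0,-0.003],"claw":1}
  force: 40

```text
clock: 5.15
tcp_pos: [0.5116, 0.2495, 0.0551]
orientation: [-0.398, -2.768, -0.075]
contact_force: [-0.1, 0.1, 0.4]
grip_width: 0.0857
gripper_force: 0.0
```

```bash
python3 - <<'E'
from h import *
from m import cyl
st()
z=tilt(162.9,70);g=np.array([.522,.2432,.073])
plan(g+.021*z,frame(z,hor(-17.1)))
f=load('wrist');P=cloud(f)[105:280,240:338].reshape(-1,3); C=f['frame'][105:280,240:338].reshape(-1,3).astype(int)
k=(P[:,2]>.06)&(P[:,2]<.12); print('wrist beaker',cyl(P[k],.028,(.513,.246,.0696),(.9,-.278,.338)))
E
```

```text
5.15 p [0.5116 0.2495 0.0551] q [ 0.2278  0.9205 -1.0138  1.6894  0.5117  1.1555  0.3705] z [-0.3263  0.0994 -0.94  ] F [-0.1096  0.0589  0.3662] 0.08574289947615374 0.0
off [-0.033  -0.0202  0.0009] rot [-0.0005  0.0005  0.0062] rows>= 0.13918752179176277 0.09964217740332716
wrist beaker (array([0.513 , 0.2452, 0.0713]), array([ 0.9   , -0.2624,  0.348 ]), array([-0.0534, -0.0514,  0.0453,  0.0457]), np.float64(0.0003698909536435143), np.int64(13090))
```

Call:
drive_tool:
  rows:
    - {"offset":[0,-0.023,0],"rotation":[0,0,0],"claw":1}
    - {"offset":[0,-0.023,0],"rotation":[0,0,0],"claw":0.7}
    - {"offset":[0,-0.023,0],"rotation":[0,0,0],"claw":0}
    - {"offset":[0,-0.023,0],"rotation":[0,0,0],"claw":0}
    - {"offset":[0,-0.023,0],"rotation":[0,0,0],"claw":0}
    - {"offset":[0,-0.023,0],"rotation":[0,0,0],"claw":0}
    - {"offset":[0,-0.023,0],"rotation":[0,0,0],"claw":0}
    - {"offset":[0,-0.023,0],"rotation":[0,0,0],"claw":0}
    - {"offset":[0,-0.023,0],"rotation":[0,0,0],"claw":0}
    - {"offset":[0,-0.023,0],"rotation":[0,0,0],"claw":0}
    - {"offset":[0,-0.023,0],"rotation":[0,0,0],"claw":0}
    - {"offset":[0,-0.023,0],"rotation":[0,0,0],"claw":0}
  force: 50

```text
clock: 6.15
tcp_pos: [0.5123, 0.2452, 0.0559]
orientation: [-0.402, -2.769, -0.076]
contact_force: [0.5, -2.1, 5.3]
grip_width: 0.0553
gripper_force: 52.1
```

```bash
python3 - <<'E'
from h import *
st()
p=get_obs()['tcp_pos']; 
plan(p+[0,0,.1])
E
```

```text
6.15 p [0.5123 0.2452 0.0559] q [ 0.2365  0.9183 -1.0152  1.6923  0.5119  1.1556  0.374 ] z [-0.3251  0.1006 -0.9403] F [ 0.4803 -2.1318  5.303 ] 0.05527085738354683 52.13565543293953
off [ 0.2268  0.0027 -0.6269] rot [0. 0. 0.] rows>= 2.3980815347721824 0.0
```

Call:
drive_tool:
  rows:
    - {"offset":[0.03,0,-0.08],"rotation":[0,0,0],"claw":0}
    - {"offset":[0.08,0,-0.22],"rotation":[0,0,0],"claw":0}
    - {"offset":[0.14,0,-0.39],"rotation":[0,0,0],"claw":0}
    - {"offset":[0.2,0,-0.56],"rotation":[0,0,0],"claw":0}
    - {"offset":[0.26,0,-0.72],"rotation":[0,0,0],"claw":0}
    - {"offset":[0.3,0,-0.83],"rotation":[0,0,0],"claw":0}
    - {"offset":[0.32,0,-0.88],"rotation":[0,0,0],"claw":0}
    - {"offset":[0.32,0,-0.88],"rotation":[0,0,0],"claw":0}

```text
clock: 6.82
tcp_pos: [0.5119, 0.2456, 0.1974]
orientation: [-0.401, -2.77, -0.079]
contact_force: [-0.2, -0.4, -2.4]
grip_width: 0.0555
gripper_force: 53.3
```

```bash
python3 - <<'E'
from h import *
from m import cyl
st()
f=snap('wrist'); cv2.imwrite('pics/w2.png',f['frame'][:,:,::-1]); P=cloud(f)
o=get_obs(); R0=Ro.from_rotvec(o['orientation']).as_matrix()
L=((P-o['tcp_pos'])@R0)   # tool coords
q=L.reshape(-1,3)
k=(P.reshape(-1,3)[:,2]>.1)&(abs(q[:,1])<.024)&(q[:,2]<0.03)&(q[:,2]>-.06)&(abs(q[:,0])<.1)
r=Ro.from_rotvec(o['orientation']).as_matrix().T@np.array([.9,-.262,.348])
print(k.sum(),r,cyl(q[k],.028,(0,0,-.021),r))
z=tilt(-75,40);zz=np.array([.5015,.035,.2])
plan(zz+.021*z,frame(z,hor(-75)))
E
```

```text
6.8167 p [0.5119 0.2456 0.1974] q [ 0.2931  0.7627 -1.1242  1.6093  0.3812  1.3555  0.4049] z [-0.3233  0.1018 -0.9408] F [-0.2286 -0.4486 -2.4334] 0.055473851426948634 53.33919279277325
34656 [-0.763   0.0062 -0.6461] (array([ 0.    ,  0.0012, -0.0207]), array([ 0.7606, -0.004 ,  0.6492]), array([-0.0287, -0.0274,  0.0581,  0.0601]), np.float64(0.00034340592495770393), np.int64(34656))
off [-0.3859 -1.4521 -0.0812] rot [ 0.1425 -0.5545  0.5219] rows>= 5.4124268865216925 12.39809066753334
```

View pics/w2.png

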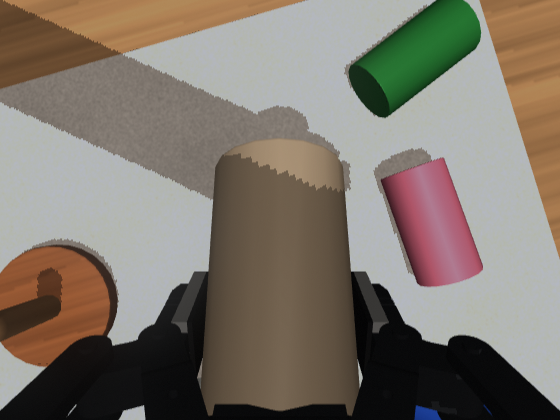

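Wrist view: beaker held squarely between the fingers, mouth edge at (280,145), foot out of view at the bottom; no slip visible.

Call:
drive_tool:
  rows:
    - {"offset":[-0.03,-0.1,-0.1],"rotation":[0.01,-0.04,0.04],"claw":0}
    - {"offset":[-0.06,-0.22,-0.15],"rotation":[0.025,-0.09,0.09],"claw":0}
    - {"offset":[-0.1,-0.35,-0.15],"rotation":[0.035,-0.14,0.13],"claw":0}
    - {"offset":[-0.14,-0.5,-0.15],"rotation":[0.047,-0.185,0.175],"claw":0}
    - {"offset":[-0.17,-0.63,-0.15],"rotation":[0.06,-0.23,0.217],"claw":0}
    - {"offset":[-0.2,-0.75,-0.15],"rotation":[0.07,-0.28,0.26],"claw":0}
    - {"offset":[-0.2,-0.75,-0.15],"rotation":[0.07,-0.28,0.26],"claw":0}
    - {"offset":[-0.2,-0.75,-0.15],"rotation":[0.07,-0.28,0.26],"claw":0}
    - {"offset":[-0.2,-0.75,-0.15],"rotation":[0.07,-0.28,0.26],"claw":0}

```text
clock: 7.62
tcp_pos: [0.5129, 0.127, 0.2047]
orientation: [1.107, 2.722, -0.369]
contact_force: [-1.1, -0.7, -2.1]
grip_width: 0.0555
gripper_force: 53.7
```

```bash
cat > pl.py <<'E'
from h import *
import sys
A=np.array([0,.0012,-.0207]); mm=np.array([.7606,-.004,.6492]); mm/=np.linalg.norm(mm)
def target(c,zA,az=-75):
    R=frame(tilt(az,40.5),hor(az)); v=R@mm; w=np.cross(v,[0,0,-1.]); 
    R=Ro.from_rotvec(w).as_matrix()@R
    return np.array([c[0],c[1],zA])-R@A, R
def where():
    o=get_obs(); R=Ro.from_rotvec(o['orientation']).as_matrix(); print('A',o['tcp_pos']+R@A,'mouthdir',R@mm)
if __name__=='__main__':
    st(); where(); plan(*target((.5015,.035),float(sys.argv[1])))
E
python3 pl.py .185
```

```text
7.6167 p [0.5129 0.127  0.2047] q [ 0.1725  0.4427 -0.9052  1.8823  0.6648  1.2185 -0.2231] z [ 0.0725 -0.2941 -0.953 ] F [-1.0507 -0.6832 -2.1289] 0.05553453803509394 53.69820334017277
A [0.5123 0.1339 0.2242] mouthdir [-0.4933  0.3076 -0.8137]
off [-0.3755 -0.5004  0.4169] rot [ 0.0703 -0.2728  0.2637] rows>= 2.704263251924443 6.17546619653007
```

Call:
drive_tool:
  rows:
    - {"offset":[-0.05,-0.06,0.0],"rotation":[0.01,-0.04,0.04],"claw":0}
    - {"offset":[-0.12,-0.16,0.05],"rotation":[0.023,-0.09,0.087],"claw":0}
    - {"offset":[-0.19,-0.25,0.12],"rotation":[0.035,-0.136,0.132],"claw":0}
    - {"offset":[-0.25,-0.33,0.2],"rotation":[0.047,-0.182,0.176],"claw":0}
    - {"offset":[-0.31,-0.42,0.3],"rotation":[0.058,-0.227,0.22],"claw":0}
    - {"offset":[-0.375,-0.5,0.417],"rotation":[0.07,-0.273,0.264],"claw":0}
    - {"offset":[-0.375,-0.5,0.417],"rotation":[0.07,-0.273,0.264],"claw":0}
    - {"offset":[-0.375,-0.5,0.417],"rotation":[0.07,-0.273,0.264],"claw":0}
    - {"offset":[-0.375,-0.5,0.417],"rotation":[0.07,-0.273,0.264],"claw":0}

```text
clock: 8.37
tcp_pos: [0.5052, 0.0201, 0.1713]
orientation: [1.447, 1.88, -0.661]
contact_force: [0.2, 0.9, -0.9]
grip_width: 0.0556
gripper_force: 53.8
```

```bash
cat > v.py <<'E'
from pl import *
from m import cyl
st(); where()
f=snap('scene'); g=snap('side')
a=f['frame'][160:260,220:340]; b=g['frame'][150:270,190:310]
cv2.imwrite('pics/v_%s.png'%sys.argv[1],np.hstack([cv2.resize(a,(400,400)),cv2.resize(b,(400,400))])[:,:,::-1])
o=get_obs(); R=Ro.from_rotvec(o['orientation']).as_matrix(); c=o['tcp_pos']+R@A
for h in (f,g):
    Q=cloud(h).reshape(-1,3); C=h['frame'].reshape(-1,3).astype(int)
    r=np.linalg.norm(Q[:,:2]-c[:2],axis=1); k=(r<.036)&(Q[:,2]>c[2]-.058)&(Q[:,2]<c[2]+.035)&(C.max(1)>70)
    try: print(cyl(Q[k],.028,c,(0,0,1)))
    except Exception as e: print(e,k.sum())
E
python3 v.py 1; python3 pl.py .16
```

```text
8.3667 p [0.5052 0.0201 0.1713] q [-0.1426  0.5385 -0.6386  2.0465  1.0325  1.4413 -1.1173] z [ 0.1984 -0.7332 -0.6504] F [ 0.1891  0.9296 -0.9222] 0.05557457329361697 53.76537702977657
A [0.5023 0.0356 0.1848] mouthdir [-0.0002  0.0016 -1.    ]
(array([0.5017, 0.0369, 0.186 ]), array([-0.0003, -0.0025,  1.    ]), array([-0.0578, -0.0564,  0.0337,  0.0345]), np.float64(0.0010002176424321139), np.int64(846))
(array([0.5015, 0.034 , 0.186 ]), array([ 0.0031, -0.0016,  1.    ]), array([-0.0574, -0.0555,  0.0331,  0.0342]), np.float64(0.0006819688263671221), np.int64(1115))
8.4667 p [0.5055 0.0199 0.1725] q [-0.1417  0.5362 -0.6392  2.0464  1.0327  1.4417 -1.118 ] z [ 0.1997 -0.7331 -0.6501] F [ 0.8832 -0.2878 -1.5378] 0.05583931448320755 53.76602992415428
A [0.5026 0.0354 0.186 ] mouthdir [ 0.0027  0.002  -1.    ]
off [ 0.1311 -0.0088  0.113 ] rot [ 0.0003 -0.0006 -0.0018] rows>= 0.6232408387950494 0.031136457773191916
```

View pics/v_1.png

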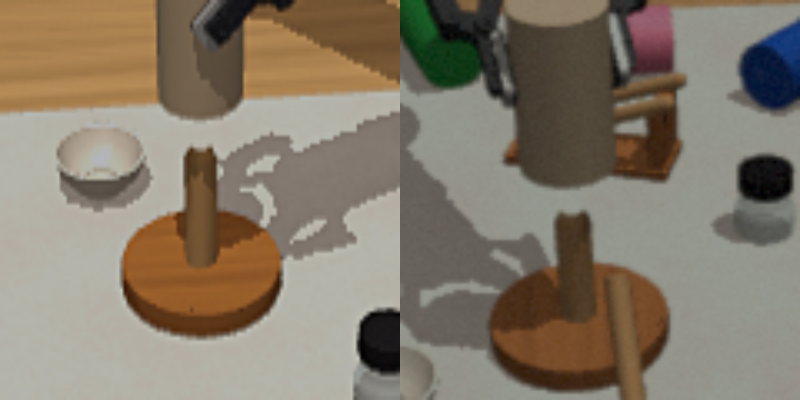

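Both views show the beaker upright, mouth down at (200,110)/(565,180), straight above the dowel tip (200,150)/(572,215); fits agree to 0.5 mm.

Call:
drive_tool:
  rows:
    - {"offset":[0.06,0,0.05],"rotation":[0,0,0],"claw":0}
    - {"offset":[0.12,-0.001,0.1],"rotation":[0,0,0],"claw":0}
    - {"offset":[0.18,-0.001,0.154],"rotation":[0,0,0],"claw":0}
    - {"offset":[0.24,-0.001,0.205],"rotation":[0,0,0],"claw":0}
    - {"offset":[0.3,-0.002,0.256],"rotation":[0,0,0],"claw":0}
    - {"offset":[0.36,-0.002,0.307],"rotation":[0,0,0],"claw":0}
    - {"offset":[0.42,-0.002,0.358],"rotation":[0,0,0],"claw":0}
    - {"offset":[0.46,-0.002,0.392],"rotation":[0,0,0],"claw":0}
    - {"offset":[0.48,-0.002,0.41],"rotation":[0,0,0],"claw":0}
    - {"offset":[0.48,-0.002,0.41],"rotation":[0,0,0],"claw":0}
    - {"offset":[0.48,-0.002,0.41],"rotation":[0,0,0],"claw":0}

```text
clock: 9.38
tcp_pos: [0.5055, 0.0195, 0.0777]
orientation: [1.447, 1.876, -0.66]
contact_force: [-0.7, 0.1, -1.2]
grip_width: 0.0553
gripper_force: 53.7
```

```bash
python3 v.py 2
```

```text
9.3833 p [0.5055 0.0195 0.0777] q [-0.1872  0.7104 -0.5877  2.0708  1.1377  1.3802 -1.2926] z [ 0.2    -0.7347 -0.6483] F [-0.6748  0.1261 -1.2066] 0.055348975630089184 53.747851476073265
A [0.5025 0.035  0.0912] mouthdir [ 0.0033 -0.0004 -1.    ]
(array([0.502 , 0.0366, 0.0917]), array([-0.0025,  0.    ,  1.    ]), array([-0.0575, -0.0565,  0.0339,  0.0346]), np.float64(0.000989983996409951), np.int64(746))
(array([0.5019, 0.0337, 0.0917]), array([0.0043, 0.0026, 1.    ]), array([-0.0572, -0.0552,  0.0329,  0.0344]), np.float64(0.0007302573267866982), np.int64(909))
```

Call:
drive_tool:
  rows:
    - {"offset":[0.018,0,0.015],"rotation":[0,0,0],"claw":0}
    - {"offset":[0.035,0,0.03],"rotation":[0,0,0],"claw":0}
    - {"offset":[0.048,0,0.041],"rotation":[0,0,0],"claw":0}
    - {"offset":[0.056,0,0.048],"rotation":[0,0,0],"claw":0}
    - {"offset":[0.061,0,0.052],"rotation":[0,0,0],"claw":0}
    - {"offset":[0.064,0,0.055],"rotation":[0,0,0],"claw":0}
    - {"offset":[0.066,0,0.056],"rotation":[0,0,0],"claw":0}
    - {"offset":[0.066,0,0.056],"rotation":[0,0,0],"claw":0}
    - {"offset":[0.066,0,0.056],"rotation":[0,0,0],"claw":0}

```text
clock: 10.23
tcp_pos: [0.5055, 0.0193, 0.0658]
orientation: [1.447, 1.874, -0.661]
contact_force: [-2.6, 1.8, 6.3]
grip_width: 0.0557
gripper_force: 54.3
```

```bash
python3 -c "
from pl import *
st(); where()"
```

```text
10.2333 p [0.5055 0.0193 0.0658] q [-0.1933  0.7341 -0.5803  2.071   1.1522  1.3749 -1.3146] z [ 0.2004 -0.7359 -0.6468] F [-2.5873  1.8347  6.3428] 0.055663351372596204 54.34324912726879
A [0.5025 0.0348 0.0792] mouthdir [ 0.0041 -0.0021 -1.    ]
```

Call:
drive_tool:
  rows:
    - {"offset":[0,0,0],"rotation":[0,0,0],"claw":0.66}
    - {"offset":[0,0,0],"rotation":[0,0,0],"claw":0.7}
    - {"offset":[0,0,0],"rotation":[0,0,0],"claw":0.8}
    - {"offset":[0,0,0],"rotation":[0,0,0],"claw":1}
    - {"offset":[0,0,0],"rotation":[0,0,0],"claw":1}
    - {"offset":[0,0,0],"rotation":[0,0,0],"claw":1}
    - {"offset":[0,0,0],"rotation":[0,0,0],"claw":1}
  force: 20

```text
clock: 10.82
tcp_pos: [0.5055, 0.0194, 0.0647]
orientation: [1.448, 1.876, -0.66]
contact_force: [0.1, 0.5, -0.0]
grip_width: 0.0854
gripper_force: 0.0
```

```bash
python3 v.py 3
```

```text
10.8167 p [0.5055 0.0194 0.0647] q [-0.193   0.7351 -0.5799  2.071   1.1527  1.3723 -1.3148] z [ 0.1999 -0.7346 -0.6485] F [ 0.0504  0.5305 -0.0359] 0.08535573706117763 0.0
A [0.5025 0.0349 0.0781] mouthdir [ 0.0033 -0.0001 -1.    ]
(array([0.5018, 0.0363, 0.0782]), array([-0.    , -0.0005,  1.    ]), array([-0.0577, -0.0563,  0.0331,  0.0343]), np.float64(0.0008926047906400517), np.int64(788))
(array([0.5014, 0.0334, 0.0782]), array([-0.0038, -0.004 ,  1.    ]), array([-0.0572, -0.0555,  0.0331,  0.0347]), np.float64(0.0006359838596010307), np.int64(834))
```

View pics/v_3.png

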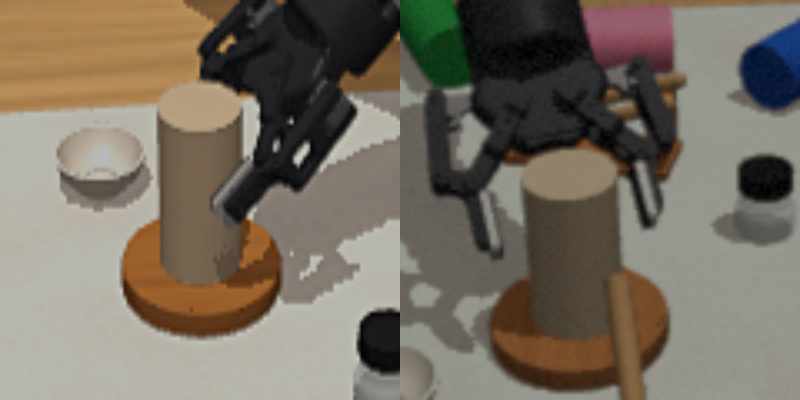

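Beaker stands on the base, centred on the peg: foot at (200,100) scene / (572,175) side, fingers open and clear of it.

Call:
drive_tool:
  rows:
    - {"offset":[0,0,-0.1],"rotation":[0,0,0],"claw":1}
    - {"offset":[0,0,-0.3],"rotation":[0,0,0],"claw":1}
    - {"offset":[0,0,-0.55],"rotation":[0,0,0],"claw":1}
    - {"offset":[0,0,-0.8],"rotation":[0,0,0],"claw":1}
    - {"offset":[0,0,-0.95],"rotation":[0,0,0],"claw":1}
    - {"offset":[0,0,-0.95],"rotation":[0,0,0],"claw":1}
    - {"offset":[0,0,-0.95],"rotation":[0,0,0],"claw":1}

```text
clock: 11.5
tcp_pos: [0.4769, 0.1262, 0.1583]
orientation: [1.447, 1.877, -0.656]
contact_force: [1.1, -0.8, 0.5]
grip_width: 0.0853
gripper_force: 0.0
```

```bash
cat > s.py <<'E'
from h import *
ds=np.array([-.1015,.7055,.7015]); ds/=np.linalg.norm(ds); az=np.degrees(np.arctan2(ds[1],ds[0]))
g=np.array([.4474,-.2,.0970])+.008*ds
z=tilt(az-180,80); R=frame(z,hor(az-180))
E
python3 - <<'E'
from s import *
st(); print(az,g)
plan(np.array([.43,0.08,.30]),frame(tilt(-75,70),hor(-78)))
plan(g+.021*z-.12*z,R)
E
```

```text
11.5 p [0.4769 0.1262 0.1583] q [-0.3148  0.6256 -0.6823  1.9601  0.9477  1.5531 -1.2431] z [ 0.2029 -0.7327 -0.6497] F [ 1.0539 -0.7918  0.4619] 0.08534812697785979 0.0
98.18694338661278 [ 0.4466 -0.1944  0.1026]
off [-0.8618 -0.3731 -0.4515] rot [0.0103 0.2571 0.0215] rows>= 3.747931301001086 4.132683798625904
off [-1.4504 -0.7328  1.2573] rot [0.0343 0.3438 0.0504] rows>= 7.390725873345807 5.588998574585149
```

Call:
drive_tool:
  rows:
    - {"offset":[-0.25,-0.05,-0.25],"rotation":[0,0,0],"claw":1}
    - {"offset":[-0.5,-0.1,-0.45],"rotation":[0,0.06,0],"claw":1}
    - {"offset":[-0.86,-0.37,-0.45],"rotation":[0.01,0.257,0.02],"claw":1}
    - {"offset":[-0.86,-0.37,-0.45],"rotation":[0.01,0.257,0.02],"claw":1}
    - {"offset":[-0.86,-0.37,-0.45],"rotation":[0.01,0.257,0.02],"claw":1}
    - {"offset":[-0.86,-0.37,-0.45],"rotation":[0.01,0.257,0.02],"claw":1}
    - {"offset":[-0.86,-0.37,-0.45],"rotation":[0.01,0.257,0.02],"claw":1}

```text
clock: 12.08
tcp_pos: [0.4309, 0.0743, 0.2999]
orientation: [1.795, 2.205, -0.301]
contact_force: [0.2, 1.0, 0.0]
grip_width: 0.0853
gripper_force: 0.0
```

```bash
python3 - <<'E'
from s import *
st()
plan(np.array([.45,-.06,.30]),R)
plan(g+.021*z-.12*z,R)
E
```

```text
12.0833 p [0.4309 0.0743 0.2999] q [ 0.1923  0.1011 -0.7957  1.9786  0.4247  1.2499 -0.5691] z [ 0.0857 -0.3343 -0.9386] F [0.1628 1.0148 0.0081] 0.08526078996927666 0.0
off [-0.8475 -0.0592  0.3099] rot [0.0162 0.0885 0.0289] rows>= 3.2527369279042055 1.5114298681956166
off [-1.3301 -0.2689  1.1931] rot [0.0162 0.0885 0.0289] rows>= 6.499544596131273 1.5114298681956166
```

Call:
drive_tool:
  rows:
    - {"offset":[-0.4,-0.03,0.15],"rotation":[0.008,0.044,0.014],"claw":1}
    - {"offset":[-0.85,-0.06,0.31],"rotation":[0.016,0.088,0.029],"claw":1}
    - {"offset":[-0.85,-0.06,0.31],"rotation":[0.016,0.088,0.029],"claw":1}
    - {"offset":[-0.85,-0.06,0.31],"rotation":[0.016,0.088,0.029],"claw":1}
    - {"offset":[-0.85,-0.06,0.31],"rotation":[0.016,0.088,0.029],"claw":1}
    - {"offset":[-0.85,-0.06,0.31],"rotation":[0.016,0.088,0.029],"claw":1}

```text
clock: 12.58
tcp_pos: [0.45, -0.0558, 0.2972]
orientation: [1.96, 2.282, -0.178]
contact_force: [-0.6, 0.5, 1.4]
grip_width: 0.0856
gripper_force: 0.0
```

```bash
python3 - <<'E'
from s import *
st()
plan(g+.021*z-.12*z,R)
E
```

```text
12.5833 p [ 0.45   -0.0558  0.2972] q [ 0.4651  0.0706 -0.626   1.9675  0.2374  1.1355 -0.1108] z [ 0.0201 -0.1717 -0.9849] F [-0.6092  0.5395  1.3504] 0.08555883847900594 0.0
off [-0.671  -0.1569  0.7757] rot [-0.0023 -0.0004  0.0045] rows>= 3.7322170180779843 0.08160591835468556
```

Call:
drive_tool:
  rows:
    - {"offset":[-0.3,-0.08,0.2],"rotation":[0,0,0.004],"claw":0.8}
    - {"offset":[-0.55,-0.15,0.5],"rotation":[0,0,0.004],"claw":0.8}
    - {"offset":[-0.67,-0.155,0.775],"rotation":[-0.002,0,0.004],"claw":0.8}
    - {"offset":[-0.67,-0.155,0.775],"rotation":[-0.002,0,0.004],"claw":0.8}
    - {"offset":[-0.67,-0.155,0.775],"rotation":[-0.002,0,0.004],"claw":0.8}
    - {"offset":[-0.67,-0.155,0.775],"rotation":[-0.002,0,0.004],"claw":0.8}

```text
clock: 13.08
tcp_pos: [0.4446, -0.1757, 0.1997]
orientation: [1.966, 2.277, -0.171]
contact_force: [0.4, 0.4, 0.5]
grip_width: 0.0682
gripper_force: 0.0
```

```bash
python3 - <<'E'
from s import *
from m import cyl
st()
f=snap('wrist'); cv2.imwrite('pics/w3.png',f['frame'][:,:,::-1]); P=cloud(f).reshape(-1,3)
c=g-.008*ds; q=P-c; t=q@ds; r=np.linalg.norm(np.cross(q,ds),axis=1)
k=(r<.019)&(t>-.018)&(t<.04)
print(k.sum(),cyl(P[k],.013,c,ds))
plan(g+.021*z,R)
E
```

```text
13.0833 p [ 0.4446 -0.1757  0.1997] q [ 0.5904  0.194  -0.5087  2.0758  0.3401  0.8851  0.0225] z [ 0.0234 -0.1692 -0.9853] F [0.3743 0.4102 0.4609] 0.06820211519491 0.0
1799 (array([ 0.447, -0.2  ,  0.098]), array([-0.0996,  0.7263,  0.6801]), array([-0.018 , -0.0161,  0.0336,  0.0341]), np.float64(0.00209310633730413), np.int64(1163))
off [-0.0142 -0.0163  0.8089] rot [ 0.0012 -0.0009  0.0023] rows>= 2.9106697836957296 0.043477498565113744
```

View pics/w3.png

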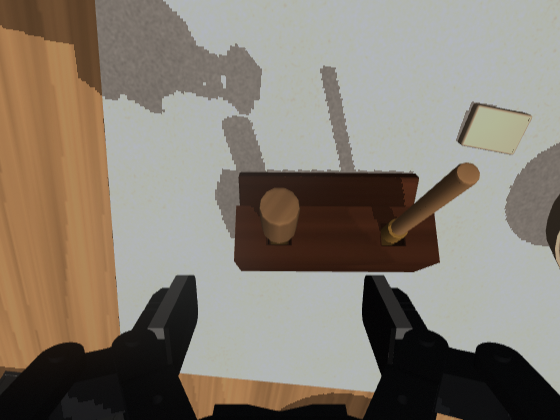

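Wrist view: thick handle at (280,215) centred between the fingers (x 197 and 363); slim tool well right at (390,235)–(467,175), clear of the right finger.

Call:
drive_tool:
  rows:
    - {"offset":[-0.01,-0.014,0.15],"rotation":[0,0,0.002],"claw":0.75}
    - {"offset":[-0.012,-0.014,0.32],"rotation":[0,0,0.002],"claw":0.75}
    - {"offset":[-0.014,-0.014,0.5],"rotation":[0,0,0.002],"claw":0.75}
    - {"offset":[-0.014,-0.014,0.65],"rotation":[0,0,0.002],"claw":0.75}
    - {"offset":[-0.014,-0.014,0.76],"rotation":[0,0,0.002],"claw":0.75}
    - {"offset":[-0.014,-0.014,0.81],"rotation":[0,0,0.002],"claw":0.75}
    - {"offset":[-0.014,-0.014,0.81],"rotation":[0,0,0.002],"claw":0.75}
    - {"offset":[-0.014,-0.014,0.81],"rotation":[0,0,0.002],"claw":0.75}
  force: 50

```text
clock: 13.8
tcp_pos: [0.4486, -0.1992, 0.0834]
orientation: [1.966, 2.268, -0.166]
contact_force: [-0.1, -1.1, 0.3]
grip_width: 0.0642
gripper_force: 0.0
```

```bash
python3 - <<'E'
from s import *
st(); plan(g+.021*z,R)
E
```

```text
13.8 p [ 0.4486 -0.1992  0.0834] q [ 0.5368  0.3883 -0.4208  2.158   0.5525  0.6447 -0.158 ] z [ 0.0297 -0.1711 -0.9848] F [-0.092  -1.0612  0.3214] 0.06419505697108856 0.0
off [ 0.0114 -0.0086  0.008 ] rot [ 0.0025 -0.0001 -0.0006] rows>= 0.05901308758285809 0.0411121275547442
```

Call:
drive_tool:
  rows:
    - {"offset":[0.01,-0.008,0.008],"rotation":[0.002,0,0],"claw":0.6}
    - {"offset":[0.01,-0.008,0.008],"rotation":[0.002,0,0],"claw":0.4}
    - {"offset":[0.01,-0.008,0.008],"rotation":[0.002,0,0],"claw":0}
    - {"offset":[0.01,-0.008,0.008],"rotation":[0.002,0,0],"claw":0}
    - {"offset":[0.01,-0.008,0.008],"rotation":[0.002,0,0],"claw":0}
    - {"offset":[0.01,-0.008,0.008],"rotation":[0.002,0,0],"claw":0}
    - {"offset":[0.01,-0.008,0.008],"rotation":[0.002,0,0],"claw":0}
    - {"offset":[0.01,-0.008,0.008],"rotation":[0.002,0,0],"claw":0}
    - {"offset":[0.01,-0.008,0.008],"rotation":[0.002,0,0],"claw":0}
    - {"offset":[0.01,-0.008,0.008],"rotation":[0.002,0,0],"claw":0}
  force: 50

```text
clock: 14.63
tcp_pos: [0.4467, -0.1992, 0.0819]
orientation: [1.97, 2.267, -0.171]
contact_force: [-0.9, 1.6, 7.4]
grip_width: 0.025
gripper_force: 48.7
```

```bash
python3 - <<'E'
from s import *
st(); plan(get_obs()['tcp_pos']+.02*ds); plan(get_obs()['tcp_pos']+.09*ds)
E
```

```text
14.6333 p [ 0.4467 -0.1992  0.0819] q [ 0.5345  0.39   -0.4188  2.1604  0.555   0.6452 -0.1635] z [ 0.0257 -0.1721 -0.9847] F [-0.9248  1.5982  7.4194] 0.025024710932595368 48.715723156929016
off [ 0.0773 -0.0001 -0.1086] rot [0. 0. 0.] rows>= 0.47961630695443663 0.0
off [ 0.3479 -0.0006 -0.4889] rot [0. 0. 0.] rows>= 2.1582733812949644 0.0
```

Call:
drive_tool:
  rows:
    - {"offset":[0.02,0,-0.03],"rotation":[0,0,0],"claw":0}
    - {"offset":[0.05,0,-0.07],"rotation":[0,0,0],"claw":0}
    - {"offset":[0.08,0,-0.112],"rotation":[0,0,0],"claw":0}
    - {"offset":[0.11,0,-0.155],"rotation":[0,0,0],"claw":0}
    - {"offset":[0.11,0,-0.155],"rotation":[0,0,0],"claw":0}

```text
clock: 15.05
tcp_pos: [0.4435, -0.1784, 0.1024]
orientation: [1.969, 2.268, -0.172]
contact_force: [0.2, -0.3, 3.7]
grip_width: 0.0249
gripper_force: 49.4
```

Call:
drive_tool:
  rows:
    - {"offset":[0.04,0,-0.056],"rotation":[0,0,0],"claw":0}
    - {"offset":[0.08,0,-0.112],"rotation":[0,0,0],"claw":0}
    - {"offset":[0.13,0,-0.183],"rotation":[0,0,0],"claw":0}
    - {"offset":[0.19,0,-0.267],"rotation":[0,0,0],"claw":0}
    - {"offset":[0.25,0,-0.35],"rotation":[0,0,0],"claw":0}
    - {"offset":[0.3,0,-0.42],"rotation":[0,0,0],"claw":0}
    - {"offset":[0.3,0,-0.42],"rotation":[0,0,0],"claw":0}
    - {"offset":[0.3,0,-0.42],"rotation":[0,0,0],"claw":0}

```text
clock: 15.72
tcp_pos: [0.4359, -0.1241, 0.1561]
orientation: [1.969, 2.268, -0.171]
contact_force: [0.1, 0.0, -0.9]
grip_width: 0.0249
gripper_force: 49.4
```

```bash
cat > t.py <<'E'
from s import *
from m import cyl
st()
o=get_obs(); Rt=Ro.from_rotvec(o['orientation']).as_matrix()
def look():
    "stamp pose from side and scene clouds near the TCP, in tool frame"
    gp=o['tcp_pos']-.021*Rt[:,2]
    for n in ('side','scene'):
        f=snap(n); P=cloud(f).reshape(-1,3); C=f['frame'].reshape(-1,3).astype(int)
        q=P-gp; a=Rt@v0; t=q@a; r=np.linalg.norm(np.cross(q,a),axis=1)
        k=(r<.017)&(C[:,0]-C[:,2]>25)&(t<.045)&(t>-.1); 
        for nm,kk,rad in (('handle',k&(t>-.02),.013),('stem',k&(t<-.035)&(r<.014),.008)):
            if kk.sum()>25:
                x=cyl(P[kk],rad,gp,a); print(n,nm,kk.sum(),'tool p',Rt.T@(x[0]-o['tcp_pos']),'d',Rt.T@x[1],'world d',x[1],x[2:])
v0=np.array([.579,0,-.815])
E
python3 -c "
from t import *
print(Rt.T@ds); look()"
```

```text
15.7167 p [ 0.4359 -0.1241  0.1561] q [ 0.481   0.2287 -0.5216  2.1607  0.4048  0.8023 -0.1734] z [ 0.0257 -0.1723 -0.9847] F [ 0.0508  0.0412 -0.8617] 0.024877772577801598 49.445627331733704
[ 0.5796 -0.0004 -0.8149]
side handle 474 tool p [ 0.0003 -0.0006 -0.0198] d [ 0.578   0.0038 -0.8161] world d [-0.0972  0.7047  0.7029] (array([-0.0188, -0.0182,  0.0235,  0.025 ]), np.float64(0.0004958366110189858), np.int64(474))
side stem 400 tool p [ 0.0003 -0.0007 -0.0198] d [ 0.5744 -0.012  -0.8185] world d [-0.1124  0.6994  0.7059] (array([-0.0884, -0.0876, -0.0353, -0.0345]), np.float64(0.0005037307537073786), np.int64(400))
scene handle 62 tool p [ 0.0006  0.0001 -0.0174] d [ 0.5233  0.0508 -0.8506] world d [-0.044   0.6639  0.7465] (array([-0.0164, -0.0162,  0.028 ,  0.0284]), np.float64(0.0008325616841628235), np.int64(62))
scene stem 164 tool p [ 0.0004 -0.0004 -0.0192] d [ 0.5548 -0.0061 -0.832 ] world d [-0.1042  0.6834  0.7226] (array([-0.0866, -0.0854, -0.0346, -0.0342]), np.float64(0.0010426784580387857), np.int64(160))
```

```bash
cat > fin.py <<'E'
from t import *
pt=np.array([.0003,-.0006,-.0198]); dt=np.array([.576,-.004,-.817]); dt/=np.linalg.norm(dt); FT=.0887
def tgt(face,a=98.2):
    Rr=frame(tilt(a,54.8),hor(a-180)); v=Rr@dt; Rr=Ro.from_rotvec(np.cross(v,[0,0,1.])).as_matrix()@Rr
    return np.array(face)+[0,0,FT]-Rr@pt, Rr
print('face now',o['tcp_pos']+Rt@(pt-FT*dt),'dir',Rt@dt)
E
python3 -c "
from fin import *
for a in (98,80): plan(*tgt((.45,-.08,.22),a))"
```

```text
15.8167 p [ 0.4351 -0.1251  0.1551] q [ 0.4818  0.2304 -0.5201  2.1613  0.4051  0.8021 -0.1734] z [ 0.0234 -0.1721 -0.9848] F [-0.6978 -0.1815 -0.625 ] 0.02477951690008165 49.445210695266724
face now [ 0.4431 -0.1837  0.112 ] dir [-0.1019  0.7021  0.7048]
off [ 0.1939  0.1429 -0.9634] rot [0.0017 0.3943 0.0002] rows>= 3.5720795907797696 6.311159063380406
off [ 0.1893  0.1658 -0.9626] rot [-0.0335  0.3914  0.1575] rows>= 3.578783744764879 6.77353927987078
```

Call:
drive_tool:
  rows:
    - {"offset":[0.03,0.02,-0.15],"rotation":[0,0.02,0],"claw":0}
    - {"offset":[0.06,0.04,-0.35],"rotation":[0,0.07,0],"claw":0}
    - {"offset":[0.1,0.07,-0.55],"rotation":[0,0.13,0],"claw":0}
    - {"offset":[0.13,0.1,-0.7],"rotation":[0,0.19,0],"claw":0}
    - {"offset":[0.16,0.12,-0.82],"rotation":[0,0.25,0],"claw":0}
    - {"offset":[0.18,0.13,-0.92],"rotation":[0.001,0.31,0],"claw":0}
    - {"offset":[0.194,0.143,-0.963],"rotation":[0.002,0.36,0],"claw":0}
    - {"offset":[0.194,0.143,-0.963],"rotation":[0.002,0.394,0],"claw":0}
    - {"offset":[0.194,0.143,-0.963],"rotation":[0.002,0.394,0],"claw":0}
    - {"offset":[0.194,0.143,-0.963],"rotation":[0.002,0.394,0],"claw":0}

```text
clock: 16.65
tcp_pos: [0.4488, -0.0698, 0.2911]
orientation: [-1.724, -1.977, -0.539]
contact_force: [-0.5, 0.0, -1.8]
grip_width: 0.0247
gripper_force: 49.3
```

```bash
python3 -c "
from fin import *
plan(*tgt((.502,.035,.20)))"
```

```text
16.65 p [ 0.4488 -0.0698  0.2911] q [ 0.8478  0.3101 -0.5692  1.846  -0.3997  1.3246  0.5708] z [-0.0844  0.5695 -0.8176] F [-0.4677  0.0285 -1.7804] 0.024741498415873458 49.3248850107193
face now [ 0.4496 -0.081   0.2188] dir [0.0023 0.0009 1.    ]
off [0.5161 0.4516 0.513 ] rot [ 0.0005  0.0003 -0.0027] rows>= 3.0807548456061897 0.04447604300246854
```

Call:
drive_tool:
  rows:
    - {"offset":[0.06,0.05,0.06],"rotation":[0,0,0],"claw":0}
    - {"offset":[0.16,0.14,0.16],"rotation":[0,0,0],"claw":0}
    - {"offset":[0.27,0.24,0.27],"rotation":[0,0,0],"claw":0}
    - {"offset":[0.38,0.33,0.38],"rotation":[0,0,0],"claw":0}
    - {"offset":[0.46,0.4,0.46],"rotation":[0,0,-0.003],"claw":0}
    - {"offset":[0.516,0.452,0.513],"rotation":[0,0,-0.003],"claw":0}
    - {"offset":[0.516,0.452,0.513],"rotation":[0,0,-0.003],"claw":0}
    - {"offset":[0.516,0.452,0.513],"rotation":[0,0,-0.003],"claw":0}
    - {"offset":[0.516,0.452,0.513],"rotation":[0,0,-0.003],"claw":0}

```text
clock: 17.4
tcp_pos: [0.501, 0.0471, 0.2739]
orientation: [-1.717, -1.986, -0.542]
contact_force: [-0.0, 0.1, -0.2]
grip_width: 0.0247
gripper_force: 49.3
```

```bash
cat > e.py <<'E'
from fin import *
v0=dt; import t; t.v0=dt; look()
for n in ('side','scene'):
    f=load(n); P=cloud(f).reshape(-1,3); r=np.linalg.norm(P[:,:2]-[.502,.035],axis=1); k=(r<.035)&(P[:,2]>.03)&(P[:,2]<.113); print(n,'beaker',cyl(P[k],.028,(.502,.035,.08),(0,0,1))[:3])
    k=(r<.02)&(P[:,2]>.113)&(P[:,2]<.125); print('foot z',np.median(P[k,2]),k.sum())
a=load('scene')['frame'][120:260,220:360]; b=load('side')['frame'][80:270,150:340]
cv2.imwrite('pics/e%s.png'%sys.argv[1],np.hstack([cv2.resize(a,(400,400)),cv2.resize(b,(400,400))])[:,:,::-1])
plan(*tgt((.502,.035,.169)))
E
sed -i 's/^from t import/import sys\nfrom t import/' fin.py; python3 e.py 1
```

```text
17.4 p [0.501  0.0471 0.2739] q [ 0.6617  0.3523 -0.6393  1.8486 -0.4299  1.1649  0.3886] z [-0.0837  0.5687 -0.8183] F [-0.0092  0.13   -0.2196] 0.02469007770343782 49.32427704334259
face now [0.5024 0.0359 0.2016] dir [-0.0036  0.0012  1.    ]
side handle 346 tool p [ 0.0004 -0.0004 -0.0207] d [ 0.5892 -0.0145 -0.8079] world d [-0.0163  0.0156  0.9997] (array([-0.0198, -0.0193,  0.0242,  0.0247]), np.float64(0.0006345732475536731), np.int64(335))
side stem 252 tool p [-0.0002 -0.0007 -0.0211] d [ 0.5703 -0.0116 -0.8213] world d [-0.01   -0.0069  0.9999] (array([-0.0899, -0.0885, -0.0362, -0.0357]), np.float64(0.0005287556030810128), np.int64(252))
scene handle 81 tool p [ 0.0012  0.004  -0.0202] d [ 0.3602  0.0725 -0.93  ] world d [ 0.1071 -0.2267  0.9681] (array([-0.0165, -0.0163,  0.0242,  0.0245]), np.float64(0.001094017180134861), np.int64(75))
scene stem 196 tool p [ 0.0017  0.0005 -0.0198] d [ 0.5733  0.0001 -0.8194] world d [ 0.0009 -0.0017  1.    ] (array([-0.09  , -0.0885, -0.0356, -0.0353]), np.float64(0.0008330328199736866), np.int64(194))
side beaker (array([0.5016, 0.0335, 0.08  ]), array([ 0.0001, -0.0003,  1.    ]), array([-0.0494, -0.048 ,  0.0313,  0.0321]))
foot z 0.1171818809341464 179
scene beaker (array([0.5017, 0.0363, 0.08  ]), array([0.001, 0.002, 1.   ]), array([-0.0493, -0.0482,  0.0319,  0.0326]))
foot z 0.11727346523230589 132
off [-0.1261 -0.0018  0.1764] rot [0.0012 0.0007 0.0012] rows>= 0.7801350770523463 0.030024063962299508
```

View pics/e1.png

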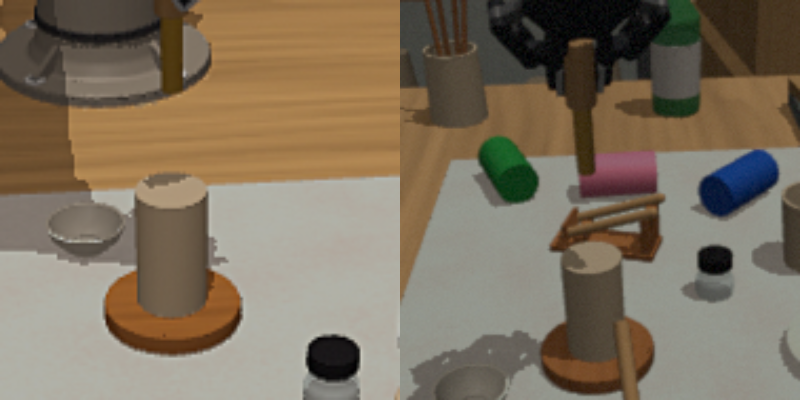

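Stamp vertical, face down at (172,92) scene / (585,173) side, in line above the beaker's foot (172,190)/(592,258). Lower it to 5 cm.

Call:
drive_tool:
  rows:
    - {"offset":[-0.03,0,0.045],"rotation":[0,0,0],"claw":0}
    - {"offset":[-0.07,-0.001,0.1],"rotation":[0,0,0],"claw":0}
    - {"offset":[-0.11,-0.002,0.15],"rotation":[0,0,0],"claw":0}
    - {"offset":[-0.126,-0.002,0.176],"rotation":[0.001,0.001,0.001],"claw":0}
    - {"offset":[-0.126,-0.002,0.176],"rotation":[0.001,0.001,0.001],"claw":0}
    - {"offset":[-0.126,-0.002,0.176],"rotation":[0.001,0.001,0.001],"claw":0}
    - {"offset":[-0.126,-0.002,0.176],"rotation":[0.001,0.001,0.001],"claw":0}
    - {"offset":[-0.126,-0.002,0.176],"rotation":[0.001,0.001,0.001],"claw":0}
    - {"offset":[-0.126,-0.002,0.176],"rotation":[0.001,0.001,0.001],"claw":0}
    - {"offset":[-0.126,-0.002,0.176],"rotation":[0.001,0.001,0.001],"claw":0}

```text
clock: 18.33
tcp_pos: [0.5011, 0.0473, 0.2417]
orientation: [-1.716, -1.983, -0.542]
contact_force: [-0.1, 0.1, -2.1]
grip_width: 0.0246
gripper_force: 49.3
```

```bash
python3 e.py 2; python3 -c "
from h import *
print(abs(get_obs()['qvel']).max())"
```

```text
18.3333 p [0.5011 0.0473 0.2417] q [ 0.654   0.3936 -0.6356  1.879  -0.4203  1.1041  0.4081] z [-0.0856  0.5709 -0.8166] F [-0.0615  0.0868 -2.0697] 0.024594135851311684 49.321943521499634
face now [0.5023 0.0362 0.1694] dir [-0.0011 -0.0014  1.    ]
side handle 307 tool p [ 0.0003 -0.0003 -0.0208] d [ 0.5869 -0.0109 -0.8096] world d [-0.0099  0.0106  0.9999] (array([-0.0196, -0.0187,  0.0239,  0.0249]), np.float64(0.000594279792143184), np.int64(304))
side stem 221 tool p [ 0.0002 -0.0001 -0.0209] d [ 0.5758 -0.0011 -0.8176] world d [ 0.0019 -0.0016  1.    ] (array([-0.0893, -0.0879, -0.0357, -0.0352]), np.float64(0.0005941627644852916), np.int64(221))
scene handle 94 tool p [ 0.0017  0.0017 -0.0198] d [ 0.4164  0.0208 -0.9089] world d [ 0.0499 -0.1793  0.9825] (array([-0.018 , -0.0179,  0.0239,  0.0241]), np.float64(0.0012749197923909873), np.int64(81))
scene stem 167 tool p [ 0.0024  0.0005 -0.0193] d [ 0.5772 -0.005  -0.8166] world d [-0.0023 -0.0003  1.    ] (array([-0.0888, -0.0877, -0.0365, -0.0357]), np.float64(0.0008953335976431987), np.int64(167))
side beaker (array([0.5016, 0.0334, 0.08  ]), array([-0.002 ,  0.0002,  1.    ]), array([-0.0488, -0.0474,  0.0316,  0.0324]))
foot z 0.11728015117426642 184
scene beaker (array([0.5018, 0.0361, 0.08  ]), array([-0.0019, -0.004 ,  1.    ]), array([-0.0497, -0.0482,  0.0315,  0.0325]))
foot z 0.1172244282441149 137
off [-0.007  -0.0016 -0.0026] rot [-0.0001 -0.0006  0.0011] rows>= 0.02746639084341883 0.02051446097959317
0.003661860724845477
```

View pics/e2.png

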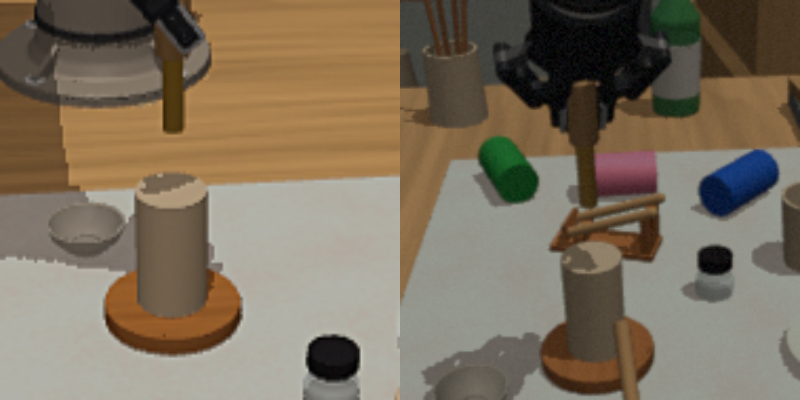

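The stamp is upright and still, its face at (173,132) scene / (587,207) side, about 5 cm over the middle of the foot; the slim tool and bystanders are undisturbed.

```bash
python3 -c "
from bench import *
print(hand_in())"
```

```text
the job is handed in; nothing more can be done
None
```

I handed the job in at about 18 s: the beaker stands upside down over the peg and released, and the stamp is held upright and still, face about 5 cm above the middle of the beaker's foot; the verdict was not reported back.

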